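# Shift the pug mill into third

### The job

The pug mill's gear lever stands in neutral in its H-shaped gate. With your fingertips, push it across to the right-hand side of the gate and then forward, away from you, until it is fully home in third, the far right slot as seen from the robot; keep it out of the other three slots. Only push the lever, never grip it, leave the loose things around it where they stand, and finish with the hand clear.

Things in the scene. Friction and masses are not known exactly. Their poses are not given: they have to be found in the camera images.
- pugmill: Grey bench-top clay pug mill, fixed, 830 mm long from left to right. Axes: x forward (away from the robot, within 15 degrees of world x), y left, z up; origin on the bench under the gate's centre. Middle: gearbox 220 (x) by 240 mm (y), top 145 mm up, the gate on it. Left: motor, its terminal box up to 235 mm at y 170 to 260. Right: barrel, hopper rim up to 275 mm at y -175 to -355, nozzle.
- gate (a point): Centre of the level steel gate plate's top face, 175 mm above the bench; axes as the pug mill's. Plate 110 (x) by 90 mm (y). Its opening is an H: a neutral channel along y joins two slots along x at y = +21 and -21 mm, all about 15 mm wide. First is left far, second left near, third right far, fourth right near (one to four punched dots). The stick leaves neutral only at the channel's ends.
- gear_knob (a point): Centre of the lever's black knob, 36 mm across, reaching 30 mm below and 21 mm above this point; z runs up along the straight 10 mm steel stick. 285 mm above the bench when upright. The lever counts as gripped when the point midway between the finger pads is within 10 mm of the stick's axis (in x and in y) and under 30 mm above this point while the fingers touch.
- gear_pivot (a point): Point about which the lever leans both ways, inside the gearbox, 50 mm above the bench, under the gate's centre; the knob's centre is 235 mm from it. With a = gear_across and f = gear_fore the knob's centre, in the pug mill's axes from this point, is x = 235 sin f, y = -235 sin a cos f, z = 235 cos a cos f (mm). Home in third: 51 mm forward, 39 mm right.
- gear_across (a joint): Sideways lean of the gear lever in rad: 0 upright, + to the right, stops at -0.17 (left slots) and +0.17 (right slots). Moves freely only while gear_fore is near 0 (within about 0.02); in a right-hand slot it lies between 0.15 and 0.17. It starts somewhere from -0.165 to 0. Stays where it is left; needs about 3 N at the knob.
- gear_fore (a joint): Forward lean of the gear lever in rad: 0 neutral, + forward (away from the robot), stops at -0.22 and +0.22 (fully home). Starts at 0. Stays where it is left; needs about 4 N at the knob.
- slip_jar: Bystander: loose white lidded jar, 72 mm across, 100 mm tall, standing on the bench in front of the machine on the left. Origin at the centre of its underside.
- tamper: Bystander: loose turned wooden hopper tamper standing on its 68 mm foot, 150 mm tall, on the bench in front of the machine on the right. Origin at the centre of its underside.
- modelling_tool: Bystander: loose wooden modelling tool with a steel blade, about 190 mm long and 12 mm thick, lying on the bench in front of the gearbox. Its y axis runs along it towards the blade; origin under the middle of the wooden handle.
- grease_tin: Bystander: small loose tin, 48 mm across and 45 mm tall, standing on the flat top of the gearbox just left of the gate (its top is 190 mm above the bench). Origin at the centre of its underside.

How it is judged:
By the outcome, as a careful person would: the job done as asked, in the order asked, and still so for the second after the job is handed in, with the robot touching nothing.
It also fails if it takes over 45 s, if anything falls off the work surface, if the arm or the gripper's body presses on something with over 40 N, if the wrist force passes 120 N, or if a joint passes its speed limit or range.

### The arm

A 6-joint arm with a two-finger parallel gripper is mounted at the origin on the work surface. World frame = base frame: x ahead of the robot, y to its left, z up, the work surface at z = 0. Lengths are in m, angles in rad, forces in N, time in s.
With the tool pointing down it reaches from about 0.4 to 0.925 m from the base axis. Payload 3.4 kg.
Tool frame: the origin (TCP) lies on the front face of the gripper's body, between the roots of the fingers; the fingertips stand 73 mm ahead of it and the grasp point (between the pads) lies 54 mm ahead of it; z points along the fingers, x is the direction in which the jaws open and shut, and the axes are right-handed (so a half turn about z gives the same grasp; the last joint's range is limited). The gripper opens to 85 mm and grips with 20 to 120 N. Pads are 22 mm wide; open, the fingers measure 114 mm over their backs; the gripper's body (76 mm by 85 mm) begins 54 mm behind the grasp point. The pads swing forward as they close: fully open they stand 13 mm farther back than shut.
Start: joints at [1.171, 0.307, 1.506, -0, 1.328, -0.073], TCP at [0.185, 0.545, 0.304] pointing down, gripper open.
Joint ranges: [-3.12, 3.12], [-1.05, 2.28], [0.14, 2.33], [-1.42, 4.57], [0.1, 2.73], [-2.68, 2.68]. Speed limits (rad/s): [2.57, 2.57, 3.14, 3.14, 3.14, 3.14].

### API

Orientations are given as a rotation vector (axis times angle).
In Python, from bench import bot gives the robot as it stands. The module is installed in compiled form; this text tells all that it offers.
- The arm moves only by the tool apply_moves, never from a script. Its argument "series" is a list of rows, each a list of 3 entries, a list of its own where there are three numbers: the shift along the tool's x, y, z in m, then the turn, a rotation vector about the tool's x, y, z in rad, then the opening in per cent of the stroke, from 0 (shut) to 100 (fully open). In form: [[[x, y, z], [rx, ry, rz], grip], ...]. A call has 1 to 10 rows; each row is the pose to reach, as a shift and turn from the pose commanded when the call began, along the tool's axes at that moment; what a row does not reach only later rows make up. A row lasts 1/12 s, in which the tool goes at most 41.7 mm and 7.16 degrees, less where a joint would pass 70% of its speed; a pose out of reach is approached as far as the arm can. A call with a gripper value outside its range is refused whole. The fingers move at their own pace and stop on an object; "force" is the grip in N (left out, the last holds). Time passes only in rows, so rows that repeat a pose let the fingers close. It gives the time, the measured TCP pose, the force and the opening at its end, in the units of the state.
- bot.sense(): the state, without advancing time (a new reading comes with each control period).
- bot.grab_frame(name): name is "side" or "top"; returns the picture (400x640x3 uint8, blue, green, red); there is no depth.
- bot.camera_params(name): a dict with "intrinsics" (3x3 intrinsics, pixels), "extrinsics" (4x4, takes a point from camera to world coordinates). Camera axes: x right, y up, looking along -z (the intrinsics and any distortion apply to the point x, -y, -z); pixel columns grow to the right and rows downward; lengths in m; the calibration is good to about 2 mm. A picture is of the moment at which its call begins. camera_params takes no time and is no camera call.
- bot.job_done(): hands the job in, once; it reports no verdict.
The state is a dict: "t": time; "joint_positions": joint angles; "qvel": joint speeds; "tau": joint torques, N m; "tool_pos": TCP position; "tcp_rot": TCP orientation; "force": force on the tool from outside, world axes, zero at the start; "ft_torque": the same for the moment, N m; "finger_gap": opening from 0.0 (shut) to 1.0 (fully open).
Only numpy, scipy, OpenCV 4.12 (cv2) and the standard library are available. Lean on these libraries where they do the work, as an engineer would, in place of code of your own. Each camera call takes 0.05 s, during which the arm holds its last target. There are 200 camera calls.

## Working session

There is one attempt and no reset: what is moved stays moved. The work goes in short steps, Python scripts to look and compute and a tool call to move; the robot and the scene stay as the last step left them, time stands still between calls to the robot, and variables do not carry over. Pictures are saved under pics/ and viewed, about 8 in all and at most 12, crops included, and the job is handed in when it is done.

Besides the shell and the picture viewer there is one more tool, called after ">>>" as name([rows], argument=value, ...), one row to a line, values as JSON. apply_moves: Moves the arm, as the interface text tells. Its arguments: {"type":"object","properties":{"series":{"type":"array","items":{"type":"array"}},"force":{"type":"number"}},"required":["series"]}

```bash
mkdir -p pics; python3 - <<'E'
from bench import bot
import cv2,numpy as np
for n in("side","top"):
    cv2.imwrite(f"pics/{n}0.png",bot.grab_frame(n)); p=bot.camera_params(n); print(n,p)
print(bot.sense())
E
```

```text
side {'intrinsics': array([[383.88545238,   0.        , 318.67852728],
       [  0.        , 383.88545238, 205.03136699],
       [  0.        ,   0.        ,   1.        ]]), 'extrinsics': array([[-0.17602253,  0.79164115, -0.5850815 ,  0.02531798],
       [-0.98431951, -0.13463197,  0.11397079,  0.10069078],
       [ 0.01145329,  0.59596856,  0.80292608,  0.80800293],
       [ 0.        ,  0.        ,  0.        ,  1.        ]])}
top {'intrinsics': array([[398.66842835,   0.        , 315.34806398],
       [  0.        , 398.66842835, 196.51785151],
       [  0.        ,   0.        ,   1.        ]]), 'extrinsics': array([[ 0.02275971,  0.99492891, -0.09797171,  0.40029591],
       [-0.99886124,  0.01852004, -0.04396843, -0.01034786],
       [-0.04193103,  0.09886085,  0.99421744,  1.02133283],
       [ 0.        ,  0.        ,  0.        ,  1.        ]])}
{'t': 0.1, 'joint_positions': array([ 1.17050348e+00,  3.07524183e-01,  1.50753593e+00, -6.02068388e-07,
        1.32839494e+00, -7.34845059e-02]), 'qvel': array([ 0.00053425, -0.00261993, -0.00333105, -0.00094915,  0.0027193 ,
        0.00083765]), 'tau': array([-8.46704879e-04, -4.58529890e+01, -2.52606958e+01, -3.27404014e-04,
        5.43725590e-03,  9.62316051e-06]), 'tool_pos': array([0.18441332, 0.54411394, 0.30306071]), 'tcp_rot': array([ 2.55243915e+00,  1.82990406e+00, -2.49503360e-03]), 'force': array([0.20470623, 1.17951181, 0.81892838]), 'ft_torque': array([-0.00456703,  0.00891598, -0.00097079]), 'finger_gap': 0.99680003690479}
```

View pics/side0.png

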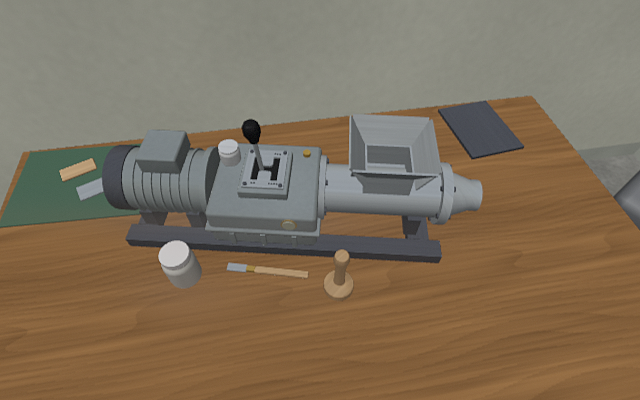

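View pics/top0.png

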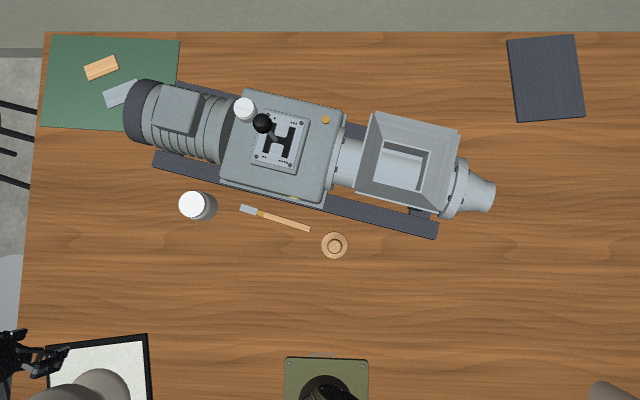

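Side view: the lever knob is at about (251,131), the gate at (265,173), the tin at (229,150), the jar at (177,262) and the tamper at (340,275). Top view: the knob is at (263,123), the gate centre at about (279,141), and the machine is yawed roughly 13° clockwise. Next I'll measure the knob and gate.

```bash
cat > h.py <<'E'
import numpy as np,cv2
from bench import bot
def ray(n,uv):
    p=bot.camera_params(n);K,T=p["intrinsics"],p["extrinsics"]
    d=np.linalg.inv(K)@[uv[0],uv[1],1]; return T[:3,3],T[:3,:3]@(d*[1,-1,-1])
def plane(n,uv,z):
    o,d=ray(n,uv); return o+d*(z-o[2])/d[2]
def tri(a,b):
    (o1,d1),(o2,d2)=ray("side",a),ray("top",b)
    s=np.linalg.lstsq(np.c_[d1,-d2],o2-o1,rcond=None)[0]
    p,q=o1+d1*s[0],o2+d2*s[1]; return (p+q)/2,np.linalg.norm(p-q)
def proj(n,X):
    p=bot.camera_params(n);K,T=p["intrinsics"],p["extrinsics"]
    c=T[:3,:3].T@(np.asarray(X)-T[:3,3]); v=K@(c*[1,-1,-1]); return v[:2]/v[2]
def blob(im,box,thr=45):
    x0,y0,x1,y1=box; m=(im[y0:y1,x0:x1].max(2)<thr).astype(np.uint8)
    m=cv2.morphologyEx(m,cv2.MORPH_OPEN,np.ones((7,7),np.uint8))
    n,l,s,c=cv2.connectedComponentsWithStats(m); i=1+s[1:,4].argmax(); return c[i]+[x0,y0],s[i]
E
python3 - <<'E'
from h import *
S,T=cv2.imread("pics/side0.png"),cv2.imread("pics/top0.png")
a,sa=blob(S,(235,110,270,148)); b,sb=blob(T,(245,105,285,140)); print(a,sa,b,sb,tri(a,b))
g=cv2.cvtColor(T,cv2.COLOR_BGR2HSV)
x0,y0,x1,y1=235,95,325,180
crop=cv2.resize(T[y0:y1,x0:x1],None,fx=7,fy=7,interpolation=cv2.INTER_CUBIC)
cv2.imwrite("pics/c1.png",crop)
E
```

```text
[251.98615917 131.20069204] [  9  10  16  23 289] [268.9 125.6] [20 17  9  8 70] (array([0.60850132, 0.11934735, 0.28204188]), np.float64(0.010374159991518516))
```

View pics/c1.png

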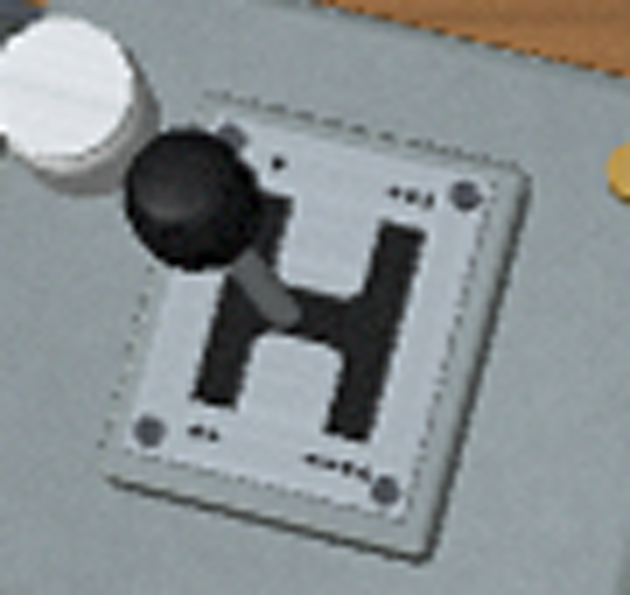

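The crop shows the four plate screws at (232,137), (465,195), (150,431) and (386,491), and the knob centre at about (192,200). The stick crosses neutral at about (285,310), left of centre. The tin stands right by the knob, on its left.

```bash
python3 - <<'E'
from h import *
f=lambda u:(np.array(u)+.5)/7-.5+[235,95]
sc=[f(u) for u in[(232,137),(465,195),(150,431),(386,491)]]
P=[plane("top",u,.175) for u in sc]; G=np.mean(P,0)
fx=(P[0]+P[1]-P[2]-P[3])/2; ly=(P[0]+P[2]-P[1]-P[3])/2
print("gate",G,"yaw",np.arctan2(fx[1],fx[0]),np.arctan2(-ly[0],ly[1]),np.linalg.norm(fx),np.linalg.norm(ly))
yaw=np.arctan2(fx[1]-ly[0],fx[0]+ly[1]); R=np.array([[np.cos(yaw),-np.sin(yaw),0],[np.sin(yaw),np.cos(yaw),0],[0,0,1]])
k,e=tri((251.5,131.2),f((192,200))); print("knob",k,e,"local",R.T@(k-G))
print("knob z.283",R.T@(plane("top",f((190,195)),.283)-G))
# tin top: crop centre (68,87)
print("tin local",R.T@(plane("top",f((68,87)),.190)-G))
print("side gate chk",proj("side",G))
T=cv2.imread("pics/top0.png")
print("jar",R.T@(plane("top",(193,205),.1)-G),"tamp",R.T@(plane("top",(335,245),.15)-G), "yaw",yaw)
s=bot.sense();from scipy.spatial.transform import Rotation as Ro
print(Ro.from_rotvec(s["tcp_rot"]).as_matrix(),s["tool_pos"])
np.savez("g.npz",G=G,R=R,yaw=yaw)
E
```

```text
gate [0.60734202 0.10993764 0.175     ] yaw -0.2320753703137517 -0.23624325054651915 0.09629378060796484 0.0759089683595348
knob [0.61212001 0.12656295 0.28109661] 0.002369578096550759 local [0.00079437 0.01728002 0.10609661]
knob z.283 [0.00154501 0.01893128 0.108     ]
tin local [0.0473351  0.08801988 0.015     ]
side gate chk [264.88082783 167.78117096]
jar [-0.18592589  0.16922985 -0.075     ] tamp [-0.19043013 -0.17570934 -0.025     ] yaw -0.23391261989297663
[[ 3.21021124e-01  9.47071756e-01 -7.25213139e-04]
 [ 9.47070213e-01 -3.21021915e-01 -1.71539072e-03]
 [-1.85740742e-03 -1.36151103e-04 -9.99998266e-01]] [0.18441332 0.54411394 0.30306071]
```

Gate centre is (0.607, 0.110) with yaw -0.234. The knob is 18 mm left of neutral centre. I'll lift, shut the gripper and travel half way.

>>> apply_moves([
  [[0, 0, -0.12], [0, 0, 0], 0],
  [[0, 0, -0.12], [0, 0, 0], 0],
  [[0, 0, -0.12], [0, 0, 0], 0],
  [[-0.093, 0.266, -0.12], [0, 0, 0.74], 0],
  [[-0.093, 0.266, -0.12], [0, 0, 0.74], 0],
  [[-0.093, 0.266, -0.12], [0, 0, 0.74], 0],
  [[-0.093, 0.266, -0.12], [0, 0, 0.74], 0],
  [[-0.093, 0.266, -0.12], [0, 0, 0.74], 0],
  [[-0.093, 0.266, -0.12], [0, 0, 0.74], 0],
  [[-0.093, 0.266, -0.12], [0, 0, 0.74], 0],
], force=40)

```text
t: 0.93
tool_pos: [0.4086, 0.3688, 0.4235]
tcp_rot: [3.044, 0.774, -0.0]
force: [0.7, 0.4, -0.4]
finger_gap: -0.0
```

```bash
cat >> h.py <<'E'
from scipy.spatial.transform import Rotation as Ro
def goto(x,y,ztip):
    "shift and turn in tool axes to put shut fingertips at gate-local x,y and height ztip, tool x forward, z down"
    g=np.load("g.npz"); s=bot.sense(); A=Ro.from_rotvec(s["tcp_rot"]).as_matrix()
    W=g["G"]+g["R"]@[x,y,0]; W[2]=ztip+.073
    B=g["R"]@np.diag([1,-1,-1.])
    print("shift",(A.T@(W-s["tool_pos"])).round(4),"turn",Ro.from_matrix(A.T@B).as_rotvec().round(4))
def st():
    g=np.load("g.npz"); s=bot.sense(); A=Ro.from_rotvec(s["tcp_rot"]).as_matrix()
    tip=s["tool_pos"]+.073*A[:,2]; l=g["R"].T@(tip-g["G"]); l[2]=tip[2]
    print("t",round(s["t"],2),"tip local",l.round(4),"F local",(g["R"].T@s["force"]).round(2),"gap",round(s["finger_gap"],3))
E
python3 -c "
from h import *
st();goto(0,.09,.35)"
```

```text
t 0.93 tip local [-0.2533  0.2056  0.3505] F local [ 0.61  0.58 -0.41] gap -0.0
shift [0.1111 0.2554 0.0008] turn [ 0.0013 -0.      0.7317]
```

>>> apply_moves([
  [[0.111, 0.255, 0], [0, 0, 0.732], 0],
  [[0.111, 0.255, 0], [0, 0, 0.732], 0],
  [[0.111, 0.255, 0], [0, 0, 0.732], 0],
  [[0.111, 0.255, 0], [0, 0, 0.732], 0],
  [[0.111, 0.255, 0], [0, 0, 0.732], 0],
  [[0.111, 0.255, 0], [0, 0, 0.732], 0],
  [[0.111, 0.255, 0], [0, 0, 0.732], 0],
  [[0.111, 0.255, 0], [0, 0, 0.732], 0],
  [[0.111, 0.255, 0], [0, 0, 0.732], 0],
  [[0.111, 0.255, 0], [0, 0, 0.732], 0],
])

```text
t: 1.77
tool_pos: [0.6265, 0.2015, 0.4231]
tcp_rot: [3.121, -0.358, -0.003]
force: [-0.2, 0.6, -0.1]
finger_gap: 0.004
```

```bash
python3 -c "
from h import *
st();goto(0,.09,.265)"
```

```text
t 1.77 tip local [-0.0027  0.0935  0.3501] F local [-0.28  0.51 -0.14] gap 0.004
shift [0.0027 0.0035 0.0851] turn [0.0003 0.0022 0.0058]
```

Now descend beside the knob and look.

>>> apply_moves([
  [[0, 0, 0.085], [0, 0, 0], 0],
  [[0, 0, 0.085], [0, 0, 0], 0],
  [[0, 0, 0.085], [0, 0, 0], 0],
  [[0, 0, 0.085], [0, 0, 0], 0],
])

```text
t: 2.1
tool_pos: [0.624, 0.2022, 0.3363]
tcp_rot: [3.119, -0.354, -0.012]
force: [0.8, -0.2, -0.1]
finger_gap: -0.003
```

```bash
python3 - <<'E'
from h import *
st();goto(0,.09,.265)
a=bot.grab_frame("side")[60:260,170:370];b=bot.grab_frame("top")[60:260,180:380]
cv2.imwrite("pics/d.png",np.hstack([cv2.resize(i,(400,400),interpolation=cv2.INTER_CUBIC) for i in(a,b)]))
E
```

```text
t 2.1 tip local [-0.0057  0.0934  0.2633] F local [ 0.85 -0.   -0.13] gap -0.003
shift [ 0.0051  0.0037 -0.0017] turn [0.0034 0.0072 0.0079]
```

View pics/d.png

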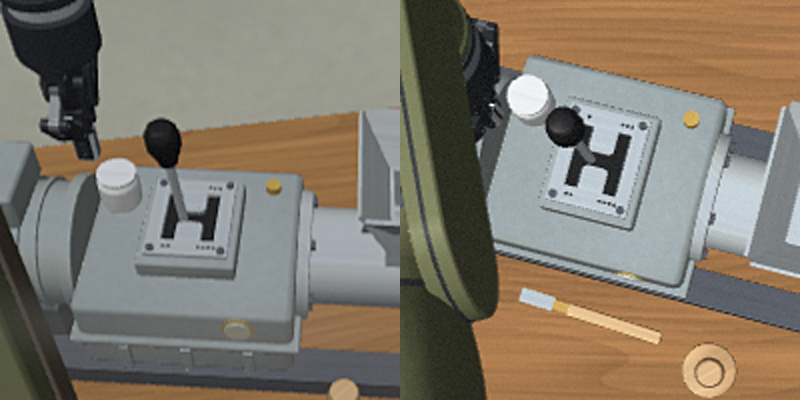

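The fingertips (side crop 90,157) are left of and level with the knob (162,143), clear of the tin. Now I'll push right slowly.

>>> apply_moves([
  [[0.004, 0.015, 0], [0, 0, 0], 0],
  [[0.004, 0.03, 0], [0, 0, 0], 0],
  [[0.004, 0.04, 0], [0, 0, 0], 0],
  [[0.004, 0.05, 0], [0, 0, 0], 0],
  [[0.004, 0.058, 0], [0, 0, 0], 0],
  [[0.004, 0.066, 0], [0, 0, 0], 0],
  [[0.004, 0.074, 0], [0, 0, 0], 0],
  [[0.004, 0.082, 0], [0, 0, 0], 0],
  [[0.004, 0.09, 0], [0, 0, 0], 0],
  [[0.004, 0.09, 0], [0, 0, 0], 0],
])

```text
t: 3.03
tool_pos: [0.61, 0.1109, 0.3387]
tcp_rot: [3.119, -0.359, -0.001]
force: [0.0, -0.1, -0.1]
finger_gap: 0.001
```

```bash
python3 - <<'E'
from h import *
st();goto(0,-.01,.265)
a=bot.grab_frame("side")[60:260,170:370];b=bot.grab_frame("top")[60:260,180:380]
cv2.imwrite("pics/e.png",np.hstack([cv2.resize(i,(400,400),interpolation=cv2.INTER_CUBIC) for i in(a,b)]))
E
```

```text
t 3.03 tip local [0.0023 0.0014 0.2657] F local [ 0.02 -0.06 -0.12] gap 0.001
shift [-0.0024  0.0115  0.0007] turn [0.002  0.0007 0.0047]
```

View pics/e.png

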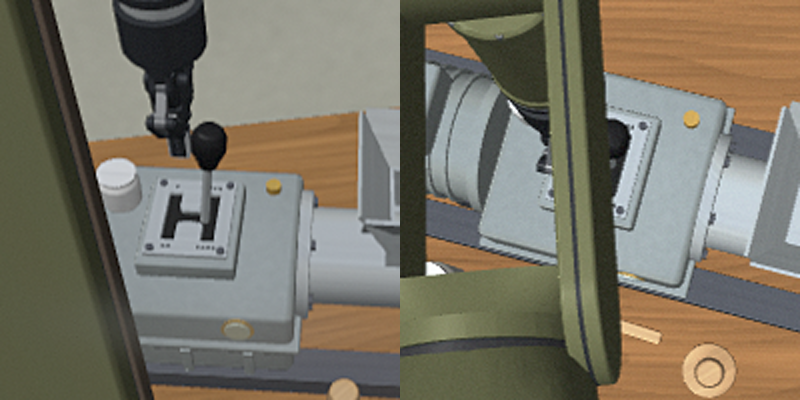

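The knob is now at side crop (208,147), and the stick is nearly at the right end of neutral. I'll continue in small steps to the stop.

>>> apply_moves([
  [[-0.002, 0.003, 0], [0, 0, 0], 0],
  [[-0.002, 0.006, 0], [0, 0, 0], 0],
  [[-0.002, 0.009, 0], [0, 0, 0], 0],
  [[-0.002, 0.012, 0], [0, 0, 0], 0],
  [[-0.002, 0.012, 0], [0, 0, 0], 0],
])

```text
t: 3.55
tool_pos: [0.6057, 0.1012, 0.3386]
tcp_rot: [3.121, -0.357, -0.001]
force: [1.5, 1.3, -2.4]
finger_gap: -0.006
```

```bash
cat >> h.py <<'E'
def knob(box=(255,110,300,165)):
    S=bot.grab_frame("side"); a,s=blob(S,box); g=np.load("g.npz")
    print("knob side",a.round(1),s,"local",(g["R"].T@(plane("side",a,.281)-g["G"])).round(4))
    for ac,f in((-.077,0),(.15,0),(.17,0),(.17,.22)):
        p=g["G"]*[1,1,0]+[0,0,.05]+g["R"]@[.235*np.sin(f),-.235*np.sin(ac)*np.cos(f),.235*np.cos(ac)*np.cos(f)]
        print(ac,f,proj("side",p).round(1))
E
python3 -c "
from h import *
st();knob()"
```

```text
t 3.55 tip local [ 0.0003 -0.0089  0.2656] F local [ 1.21  1.58 -2.4 ] gap -0.006
knob side [279.6 134.7] [ 16  15  17  20 246] local [-0.0055 -0.0407  0.106 ]
-0.077 0 [250.2 130.1]
0.15 0 [277.  132.2]
0.17 0 [279.4 132.6]
0.17 0.22 [282.  117.5]
```

>>> apply_moves([
  [[0, 0.002, 0], [0, 0, 0], 0],
  [[0, 0.004, 0], [0, 0, 0], 0],
  [[0, 0.004, 0], [0, 0, 0], 0],
])

```text
t: 3.85
tool_pos: [0.6049, 0.098, 0.3386]
tcp_rot: [-3.12, 0.357, 0.001]
force: [0.5, 3.4, -3.3]
finger_gap: 0.001
```

```bash
python3 -c "
from h import *
st();knob()"
```

```text
t 3.85 tip local [ 0.0003 -0.0121  0.2656] F local [-0.34  3.4  -3.32] gap 0.001
knob side [281.6 135.3] [ 19  16  16  19 227] local [-0.0068 -0.045   0.106 ]
-0.077 0 [250.2 130.1]
0.15 0 [277.  132.2]
0.17 0 [279.4 132.6]
0.17 0.22 [282.  117.5]
```

>>> apply_moves([
  [[0, 0.0015, 0], [0, 0, 0], 0],
  [[0, 0.003, 0], [0, 0, 0], 0],
  [[0, 0.003, 0], [0, 0, 0], 0],
])

```text
t: 4.15
tool_pos: [0.6043, 0.0958, 0.3385]
tcp_rot: [-3.119, 0.357, 0.001]
force: [1.8, 6.9, -4.4]
finger_gap: -0.0
```

```bash
python3 -c "
from h import *
st();knob();goto(0,.02,.265);goto(-.07,.02,.265)"
```

```text
t 4.15 tip local [ 0.0003 -0.0143  0.2655] F local [ 0.17  7.14 -4.41] gap -0.0
knob side [282.4 136. ] [ 20  18  16  17 210] local [-0.0086 -0.0468  0.106 ]
-0.077 0 [250.2 130.1]
0.15 0 [277.  132.2]
0.17 0 [279.4 132.6]
0.17 0.22 [282.  117.5]
shift [-0.0002 -0.0344  0.0006] turn [-0.002   0.0007  0.0063]
shift [-0.0702 -0.0349  0.0006] turn [-0.002   0.0007  0.0063]
```

The force has risen to 7 N with the lever on its right stop. I'll back off left, then swing behind the knob and look.

>>> apply_moves([
  [[0, -0.02, 0], [0, 0, 0], 0],
  [[0, -0.036, 0], [0, 0, 0], 0],
  [[-0.035, -0.036, 0], [0, 0, 0], 0],
  [[-0.072, -0.036, 0], [0, 0, 0], 0],
  [[-0.074, -0.02, 0], [0, 0, 0], 0],
  [[-0.074, 0.005, 0], [0, 0, 0], 0],
  [[-0.074, 0.025, 0], [0, 0, 0], 0],
  [[-0.074, 0.025, 0], [0, 0, 0], 0],
])

```text
t: 4.87
tool_pos: [0.5254, 0.0846, 0.3395]
tcp_rot: [3.117, -0.359, 0.0]
force: [-0.3, 0.5, -0.0]
finger_gap: -0.004
```

```bash
python3 - <<'E'
from h import *
st();knob();goto(-.05,-.039,.265)
a=bot.grab_frame("side")[60:260,170:370];b=bot.grab_frame("top")[60:260,180:380]
cv2.imwrite("pics/f.png",np.hstack([cv2.resize(i,(400,400),interpolation=cv2.INTER_CUBIC) for i in(a,b)]))
E
```

```text
t 4.87 tip local [-0.0738 -0.0439  0.2665] F local [-0.45  0.4  -0.03] gap -0.004
knob side [274.  121.4] [  0   0  39  32 769] local [ 0.0325 -0.0248  0.106 ]
-0.077 0 [250.2 130.1]
0.15 0 [277.  132.2]
0.17 0 [279.4 132.6]
0.17 0.22 [282.  117.5]
shift [ 0.0234 -0.0031  0.0016] turn [ 0.0013 -0.0007  0.0043]
```

View pics/f.png

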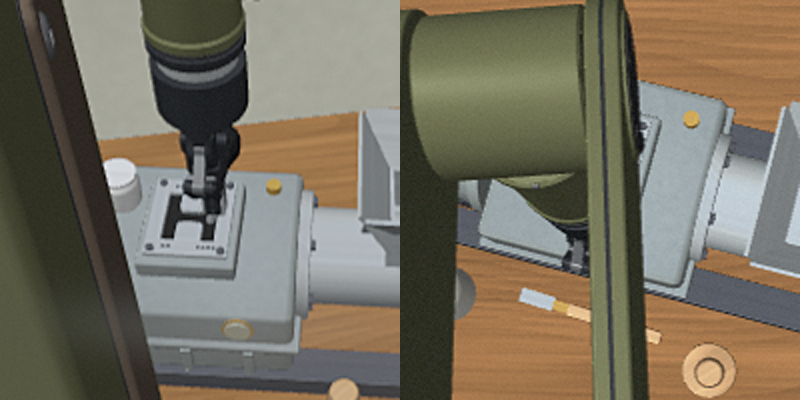

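The fingers now stand behind the knob (around side crop 210,200), and the stick is still seen at the right end of neutral. Push forward.

>>> apply_moves([
  [[0.012, -0.004, 0], [0, 0, 0], 0],
  [[0.024, -0.004, 0], [0, 0, 0], 0],
  [[0.034, -0.004, 0], [0, 0, 0], 0],
  [[0.042, -0.004, 0], [0, 0, 0], 0],
  [[0.05, -0.004, 0], [0, 0, 0], 0],
  [[0.058, -0.004, 0], [0, 0, 0], 0],
  [[0.066, -0.004, 0], [0, 0, 0], 0],
  [[0.074, -0.004, 0], [0, 0, 0], 0],
  [[0.08, -0.004, 0], [0, 0, 0], 0],
  [[0.08, -0.004, 0], [0, 0, 0], 0],
])

```text
t: 5.85
tool_pos: [0.6066, 0.0728, 0.3381]
tcp_rot: [-3.121, 0.358, 0.0]
force: [-1.8, 2.0, -0.5]
finger_gap: -0.001
```

```bash
python3 -c "
from h import *
st();goto(.018,-.039,.265)"
```

```text
t 5.85 tip local [ 0.0078 -0.0363  0.2651] F local [-2.17  1.52 -0.53] gap -0.001
shift [0.0101 0.0028 0.0001] turn [-0.0002  0.0003  0.0056]
```

>>> apply_moves([
  [[0.003, 0.002, 0], [0, 0, 0], 0],
  [[0.006, 0.002, 0], [0, 0, 0], 0],
  [[0.009, 0.002, 0], [0, 0, 0], 0],
  [[0.012, 0.002, 0], [0, 0, 0], 0],
  [[0.012, 0.002, 0], [0, 0, 0], 0],
])

```text
t: 6.27
tool_pos: [0.617, 0.0678, 0.3387]
tcp_rot: [3.12, -0.358, 0.0]
force: [-2.9, 1.6, -1.2]
finger_gap: -0.001
```

```bash
python3 -c "
from h import *
st();goto(.018,-.039,.265)"
```

```text
t 6.27 tip local [ 0.0192 -0.0388  0.2657] F local [-3.15  0.9  -1.19] gap -0.001
shift [-0.0012  0.0002  0.0007] turn [ 0.0007 -0.0002  0.0056]
```

Still only the sliding force, so push on in small steps to the stop.

>>> apply_moves([
  [[0.002, 0, 0], [0, 0, 0], 0],
  [[0.004, 0, 0], [0, 0, 0], 0],
  [[0.006, 0, 0], [0, 0, 0], 0],
  [[0.006, 0, 0], [0, 0, 0], 0],
])

```text
t: 6.6
tool_pos: [0.6225, 0.0667, 0.3388]
tcp_rot: [3.121, -0.358, -0.001]
force: [-5.2, 0.3, -0.4]
finger_gap: -0.002
```

```bash
python3 - <<'E'
from h import *
st()
a=bot.grab_frame("side")[60:260,170:370];b=bot.grab_frame("top")[60:260,180:380]
cv2.imwrite("pics/i.png",np.hstack([cv2.resize(i,(400,400),interpolation=cv2.INTER_CUBIC) for i in(a,b)]))
E
```

```text
t 6.6 tip local [ 0.0247 -0.0385  0.2658] F local [-5.17 -0.91 -0.42] gap -0.002
```

View pics/i.png

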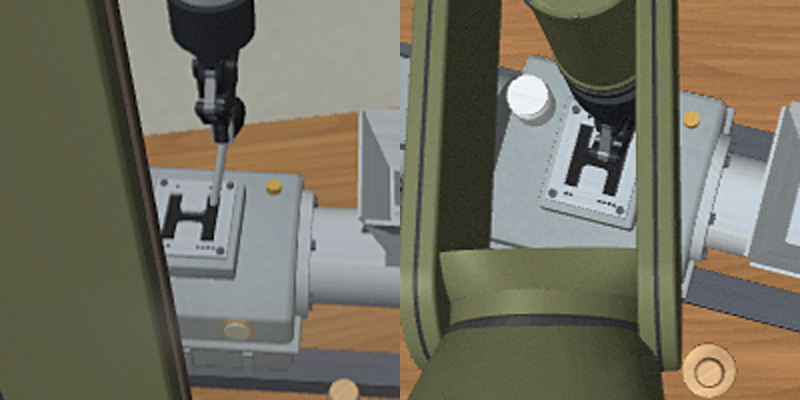

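The stick is in the far right slot (side crop ~(215,195)), with the knob leaning forward behind the fingers. Keep going until the stop is felt.

>>> apply_moves([
  [[0.002, 0, 0], [0, 0, 0], 0],
  [[0.004, 0, 0], [0, 0, 0], 0],
  [[0.006, 0, 0], [0, 0, 0], 0],
  [[0.006, 0, 0], [0, 0, 0], 0],
])

```text
t: 7.03
tool_pos: [0.6267, 0.0659, 0.3382]
tcp_rot: [-3.121, 0.357, 0.008]
force: [-8.6, 2.0, 0.7]
finger_gap: 0.001
```

```bash
python3 -c "
from h import *
st()"
```

```text
t 7.03 tip local [ 0.0286 -0.0384  0.2652] F local [-8.81 -0.07  0.74] gap 0.001
```

>>> apply_moves([
  [[0.002, 0, 0], [0, 0, 0], 0],
  [[0.004, 0, 0], [0, 0, 0], 0],
  [[0.005, 0, 0], [0, 0, 0], 0],
  [[0.005, 0, 0], [0, 0, 0], 0],
])

```text
t: 7.37
tool_pos: [0.6299, 0.0652, 0.3377]
tcp_rot: [-3.121, 0.357, 0.014]
force: [-12.1, 2.5, -0.3]
finger_gap: -0.001
```

```bash
python3 -c "
from h import *
st()"
```

```text
t 7.37 tip local [ 0.0317 -0.0383  0.2647] F local [-12.39  -0.34  -0.32] gap -0.001
```

At 12 N the force is well above the 4 N sliding friction and rising as against a stop. I'll retract straight back, then up, and check.

>>> apply_moves([
  [[-0.02, 0, 0], [0, 0, 0], 0],
  [[-0.05, 0, 0], [0, 0, 0], 0],
  [[-0.08, 0, 0], [0, 0, 0], 0],
  [[-0.1, 0, -0.03], [0, 0, 0], 0],
  [[-0.1, 0, -0.07], [0, 0, 0], 0],
  [[-0.1, -0.03, -0.09], [0, 0, 0], 0],
  [[-0.1, -0.07, -0.09], [0, 0, 0], 0],
  [[-0.1, -0.11, -0.09], [0, 0, 0], 0],
  [[-0.1, -0.15, -0.09], [0, 0, 0], 0],
  [[-0.1, -0.19, -0.09], [0, 0, 0], 0],
])

```text
t: 8.2
tool_pos: [0.5806, 0.2741, 0.4308]
tcp_rot: [-3.119, 0.358, -0.01]
force: [0.7, -0.9, -0.6]
finger_gap: 0.003
```

>>> apply_moves([
  [[0, -0.035, 0], [0, 0, 0], 0],
  [[0, -0.07, 0], [0, 0, 0], 0],
  [[0, -0.105, 0], [0, 0, 0], 0],
  [[0, -0.14, 0], [0, 0, 0], 0],
  [[0, -0.14, 0], [0, 0, 0], 0],
  [[0, -0.14, 0], [0, 0, 0], 0],
])

```text
t: 8.7
tool_pos: [0.6116, 0.411, 0.4283]
tcp_rot: [-3.121, 0.353, -0.004]
force: [-1.2, -0.3, -0.5]
finger_gap: 0.003
```

```bash
python3 - <<'E'
from h import *
st(); knob((262,95,305,140))
a=bot.grab_frame("side")[60:310,130:380];b=bot.grab_frame("top")[60:260,180:380]
cv2.imwrite("pics/j.png",np.hstack([cv2.resize(i,(400,400),interpolation=cv2.INTER_CUBIC) for i in(a,b)]))
E
```

```text
t 8.7 tip local [-0.0655  0.294   0.3553] F local [-1.06 -0.6  -0.54] gap 0.003
knob side [283.2 118.4] [ 14  13  16  23 306] local [ 0.0429 -0.0426  0.106 ]
-0.077 0 [250.2 130.1]
0.15 0 [277.  132.2]
0.17 0 [279.4 132.6]
0.17 0.22 [282.  117.5]
```

View pics/j.png

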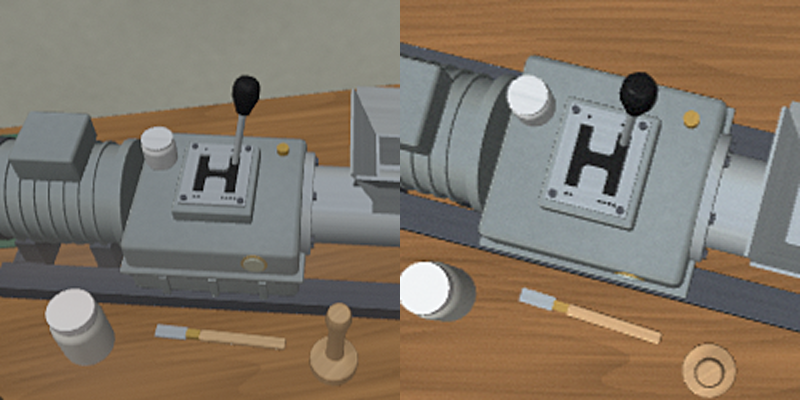

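The lever is in third. The knob is at side (283.2,118.4) against (282.0,117.5) predicted for fully home, which matches the initial offset. The tin, jar, tool and tamper haven't moved, and the hand is clear.

```bash
python3 -c "
from bench import bot
print(bot.job_done())"
```

```text
the job is handed in; nothing more can be done
None
```

The lever is fully home in third, and the job was handed in at about 8.8 s of the 45 s allowed. I pushed it with shut fingertips, first right to its stop (about 7 N) and then forward to its stop (about 12 N). I never gripped it, and it entered no other slot. The hand then backed off up and to the left.

**Lever position:** In the last side picture the knob was within about 1 px of where it should be when fully home. The same small offset was there before I started.

**Surroundings:** The tin, jar, tamper and modelling tool look unmoved in the last pictures. I compared these by eye and did not measure them.

**Hand:** It was clear at hand-in, with the fingertips about 0.3 m left of the gate. The roughly 1 N force reading at that point is within the sensor noise.

**Failed check:** One knob reading, taken while I was moving behind the lever, was invalid because the gripper hid the knob. I ignored it. No other checks failed or disagreed.

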